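Hang the right flange on the forge blower

ROBOT

A 7-joint arm with a two-finger parallel gripper is mounted at the origin on the work surface. World frame = base frame: x ahead of the robot, y to its left, z up, the work surface at z = 0. Lengths are in m, angles in rad, forces in N, time in s.
With the tool pointing down it reaches from about 0.425 to 0.925 m from the base axis. Payload 6.8 kg.
Tool frame: the origin (TCP) lies at the very end of the fingers, on their centre line; the grasp point (between the pads) lies 19 mm behind it; y points along the fingers, z is the direction in which the jaws open and shut, and the axes are right-handed (so a half turn about y gives the same grasp; the last joint's range is limited). The gripper opens to 85 mm and grips with 20 to 120 N. Pads are 22 mm wide; open, the fingers measure 114 mm over their backs; the gripper's body (76 mm by 85 mm) begins 54 mm behind the grasp point. The pads swing forward as they close: fully open they stand 13 mm farther back than shut.
Start: joints at [-1.372, 0.477, 0.022, 1.555, -0.011, 1.109, -0.083], TCP at [0.204, 0.643, 0.206] pointing down, gripper open.
Joint ranges: [-2.96, 2.96], [-0.34, 2.1], [-1.41, 1.46], [0.24, 2.44], [-1.37, 4.51], [0.17, 1.92], [-2.96, 2.96]. Speed limits (rad/s): [2.39, 2.39, 3.14, 3.14, 3.14, 3.14, 3.14].

INTERFACE

Orientations are given as a rotation vector (axis times angle).
In Python, from bench import r gives the robot as it stands.
- The arm moves only by the tool drive_tool, never from a script. Its argument "series" is a list of rows, each a list of 7 numbers: the shift along the tool's x, y, z in mm, then the turn, a rotation vector about the tool's x, y, z in degrees, then the finger opening in mm, from 0 to 85.4. In form: [[tx, ty, tz, wx, wy, wz, grip], ...]. A call has 1 to 5 rows; each row is the pose to reach, as a shift and turn from the pose measured when the call began, along the tool's axes at that moment; what a row does not reach only later rows make up. A row lasts 1/10 s, in which the tool goes at most 50 mm and 8.59 degrees, less where a joint would pass 70% of its speed; a pose out of reach is approached as far as the arm can. A call with a gripper value outside its range is refused whole. The fingers move at their own pace and stop on an object; "squeeze" is the grip in N (left out, the last holds). Time passes only in rows, so rows that repeat a pose let the fingers close. It gives the time, the measured TCP pose, the force and the opening at its end, in the units of the state.
- r.get_obs(): the state, without advancing time (a new reading comes with each control period).
- r.grab_frame(name): name is "scene" or "top" or "wrist"; returns a dict with "frame" (420x560x3 uint8, blue, green, red), "intrinsics" (3x3 intrinsics, pixels), "rvec" (rotation vector, rad) and "tvec" (3), from world to camera coordinates, as OpenCV has them. Camera axes: x right, y down, z forward; pixel columns grow to the right and rows downward; lengths in m; the calibration is good to about 2 mm. A picture is of the moment at which its call begins. There is no depth.
- r.hand_in(): hands the job in, once; it reports no verdict.
The state is a dict: "clock": time; "joints": joint angles; "qvel": joint speeds; "tau": joint torques, N m; "tcp_pos": TCP position; "orientation": TCP orientation; "contact_force": force on the tool from outside, world axes, zero at the start; "moment": the same for the moment, N m; "grip_width": finger opening in m.
Only numpy, scipy, OpenCV 4.12 (cv2) and the standard library are available. Lean on these libraries where they do the work, as an engineer would, in place of code of your own. Each camera call takes 0.05 s, during which the arm holds its last target.

TASK

Fit the forge blower's outlet with the one flange in the rack whose bolt holes match the four studs on the outlet: hang it upright on all four studs and push it fully home, flush against the stud plate. In the rack a flange can be held only by its two faces, while to go home on the studs it must be held by its narrow side edges, so it will have to be stood on the clear bench in between. Leave the other two flanges in the rack and everything else on the bench where it is.

Things in the scene. Friction and masses are not known exactly. Their poses are not given: they have to be found in the camera images.
- blower: forge blower (olive fan housing, grey motor) fixed to the bench; position and yaw vary. Origin on the bench below the middle of the outlet face; x points level out of the outlet, z up. Outlet throat 40 wide, 60 tall. The fan housing starts 94 mm behind the face (50 wide, 156 mm tall); the motor on its +y side starts 114 mm behind the face, reaches y = 144 and is 154 mm tall.
- stud_face (a point): centre of the stud plate's front face, 120 mm above the bench; x points level out of the outlet along the studs, y sideways, z up. Stud plate 52 wide x 84 tall x 12 thick mm. Four bright studs, 10 mm diameter, stick out 20 mm (the last 5 mm tapered to 6 mm) in a rectangle at y = +-18 and z = +-30 mm from this point: 36 mm apart sideways, 60 mm in height.
- rack: wooden rack fixed to the bench; position and yaw vary. 262 wide (y), 80 deep (x), 102 mm tall; origin under its centre. Three bays at y = -80, 0, +80 mm, a flange in each, on a floor 12 mm up, faces along the rack's x, side edges in 19 mm grooves of dividers as tall as the flange: only the faces are free (54 mm wide opening); it comes out straight up. Bench between rack and blower is clear.
- flange_a: bare grey steel flange plate 60 wide (y) x 90 tall (z) x 16 thick (x) mm, 0.45 to 0.7 kg, upright in one bay of the rack (which one varies). Origin: middle of its lower edge; x through the thickness, z up. 28 mm bore in the middle, and four 13 mm bolt holes in a rectangle, 36 mm apart sideways and 60 mm apart in height, centred on the plate. All three flanges have the same outline.
- flange_a_mid (a point): middle of flange_a: 45 mm above its lower edge, half way through its thickness; axes as flange_a's.
- flange_b: bare grey steel flange plate 60 wide (y) x 90 tall (z) x 16 thick (x) mm, 0.45 to 0.7 kg, upright in one bay of the rack (which one varies). Origin: middle of its lower edge; x through the thickness, z up. 28 mm bore in the middle, and four 13 mm bolt holes in a square, 40 mm apart sideways and in height. All three flanges have the same outline.
- flange_c: bare grey steel flange plate 60 wide (y) x 90 tall (z) x 16 thick (x) mm, 0.45 to 0.7 kg, upright in one bay of the rack (which one varies). Origin: middle of its lower edge; x through the thickness, z up. 28 mm bore in the middle, and three 13 mm bolt holes: two low ones 36 mm apart sideways, and one 60 mm higher in the middle. All three flanges have the same outline.
- nut_dish: aluminium dish with loose nuts, 84 diameter x 28 mm, on the bench; origin under its centre
- oil_can: red oil can, 64 diameter x 95 mm with a bent brass spout up to 148 mm high; origin under its centre
- hammer: hammer lying on the bench; 260 mm long along its x
- spanner: spanner lying on the bench; 180 mm long along its x
- chisel: cold chisel lying on the bench; 175 mm long along its x, 18 mm thick
- wire_brush: wire brush lying bristles down; 220 mm long along its x, 41 mm high
- tongs: smith's tongs lying on the bench; 355 mm long along its x
Not all that is in view belongs to the job. Leave any brown or pink look-alike of the flange_a alone.

How it is judged:
On the way:
1. the matching flange has been lifted clear out of the rack (height (world z) of flange_a above 0.105 m), for 0.1 s.
At the end, for the whole second after the job is handed in: flange_a hangs on all four studs, upright and at rest: its middle 4 to 10.5 mm in front of the stud face (8 when flush), within 4 mm of the outlet's centre sideways and in height, axes within 0.08 rad; flange_b and flange_c still in the rack, within 30 mm of their starts (x of flange_a_mid in the frame of stud_face between 0.004 and 0.0105 m and y of flange_a_mid in the frame of stud_face between -0.004 and 0.004 m and z of flange_a_mid in the frame of stud_face between -0.004 and 0.004 m and angle between the x axis of flange_a and the x axis of stud_face, either way round below 0.08 rad and angle between the z axis of flange_a and the z axis of stud_face, either way round below 0.08 rad and linear speed of flange_a below 0.02 m/s and distance of each of flange_b, flange_c from where it was at the start of the episode below 0.03 m); the robot touches nothing.
It fails at once if one of the other flanges is taken out of its place in the rack (moved 30 mm) (distance of any of flange_b, flange_c from where it was at the start of the episode above 0.03 m).
It fails at once if something else on the bench is pushed away (moved 50 mm) (distance of any of nut_dish, oil_can, hammer, spanner, chisel, wire_brush, tongs from where it was at the start of the episode above 0.05 m).
It also fails if it takes over 54 s, if anything falls off the work surface, if the arm or the gripper's body presses on something with over 40 N, if the wrist force passes 120 N, or if a joint passes its speed limit or range.

## Working session

There is one attempt and no reset: what is moved stays moved. The work goes in short steps, Python scripts to look and compute and a tool call to move; the robot and the scene stay as the last step left them, time stands still between calls to the robot, and variables do not carry over. Pictures are saved under pics/ and viewed, and the job is handed in when it is done.

Besides the shell and the picture viewer there is one more tool, called after "Request:" by a JSON object that holds its "api" and its "payload", one argument or row to a line. drive_tool: Moves the arm, as the interface text tells. Its arguments: {"type":"object","properties":{"series":{"type":"array","items":{"type":"array","items":{"type":"number"}}},"squeeze":{"type":"number"}},"required":["series"]}

```bash
mkdir -p pics; ls
python3 - <<'E'
from bench import r
import cv2,numpy as np
o=r.get_obs()
for k,v in o.items(): print(k,np.round(v,4))
for n in ["scene","top","wrist"]:
    f=r.grab_frame(n); cv2.imwrite(f"pics/{n}0.png",f["frame"]); np.savez(f"pics/{n}0.npz",**f)
    R=cv2.Rodrigues(np.array(f["rvec"],float))[0]
    print(n,f["intrinsics"],"cam pos",-R.T@np.array(f["tvec"]).ravel(),"fwd",R[2])
E
```

```text
pics
clock 0.0
joints [-1.3721  0.4778  0.0223  1.5565 -0.0115  1.1093 -0.0831]
qvel [-0.0003  0.0011 -0.0009  0.0011 -0.0004 -0.0002 -0.0005]
tau [-6.00000e-04 -5.96451e+01  1.60790e+00 -2.81196e+01  1.25000e-02
  9.40000e-03 -0.00000e+00]
tcp_pos [0.2037 0.6429 0.2047]
orientation [-1.5592  0.241  -0.2407]
contact_force [0.4923 0.7598 0.1906]
moment [ 0.0108 -0.0042 -0.0147]
grip_width 0.0853
scene [[392.66447588   0.         280.49192403]
 [  0.         392.66447588 207.30881995]
 [  0.           0.           1.        ]] cam pos [1.09525754 0.23117075 0.86572513] fwd [-0.58221468 -0.25217612 -0.77293807]
top [[403.84869094   0.         282.33708391]
 [  0.         403.84869094 214.2766529 ]
 [  0.           0.           1.        ]] cam pos [ 0.30609756 -0.02853998  1.25900618] fwd [ 1.69349855e-01  1.28476358e-04 -9.85555990e-01]
wrist [[298.67674334   0.         282.65040389]
 [  0.         298.67674334 208.91878335]
 [  0.           0.           1.        ]] cam pos [0.12906693 0.66661981 0.3715138 ] fwd [ 0.28909158 -0.09202362 -0.95286815]
```

View pics/scene0.png

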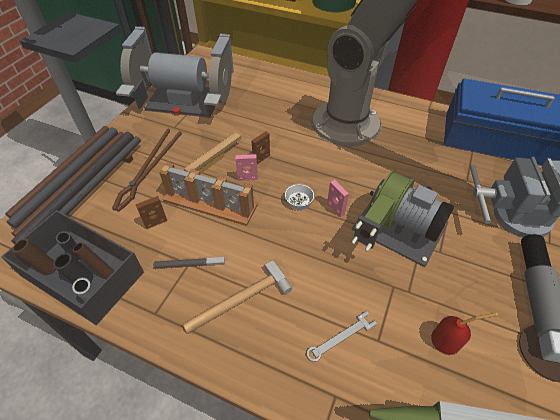

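View pics/top0.png

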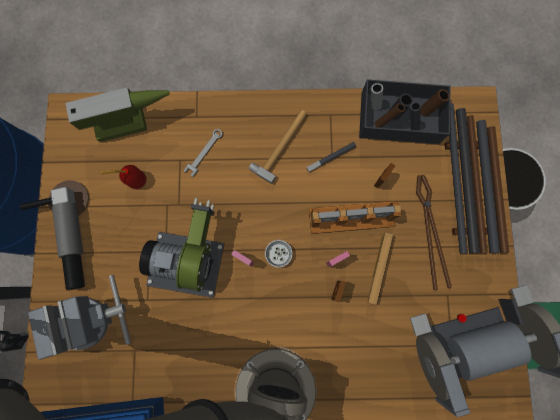

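View pics/wrist0.png

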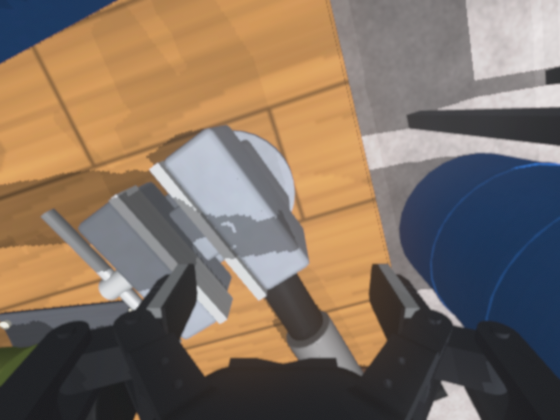

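Run:
```python
import cv2,numpy as np
s=cv2.imread("pics/scene0.png"); t=cv2.imread("pics/top0.png")
a=cv2.resize(s[150:235,150:265],None,fx=6,fy=6,interpolation=cv2.INTER_CUBIC)
cv2.imwrite("pics/z1.png",a)
cv2.imwrite("pics/z2.png",cv2.resize(t[195:240,300:410],None,fx=7,fy=7,interpolation=cv2.INTER_CUBIC))
cv2.imwrite("pics/z3.png",cv2.resize(s[160:270,330:460],None,fx=5,fy=5,interpolation=cv2.INTER_CUBIC))
cv2.imwrite("pics/z4.png",cv2.resize(t[190:300,135:255],None,fx=5,fy=5,interpolation=cv2.INTER_CUBIC))
```

```text
(no output)
```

View pics/z1.png

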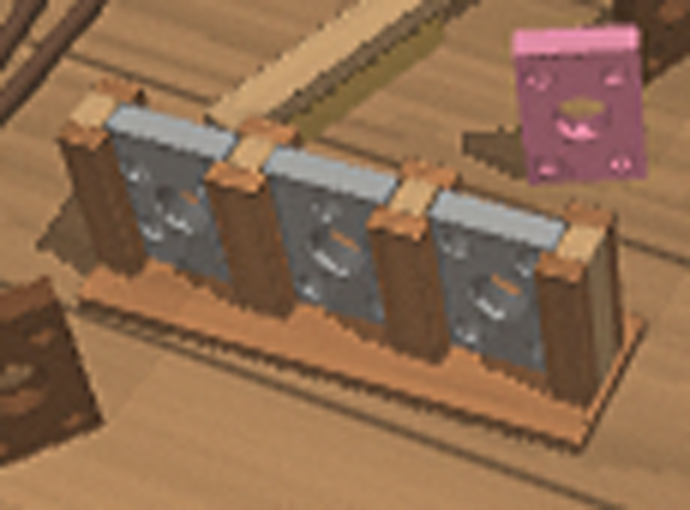

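View pics/z2.png

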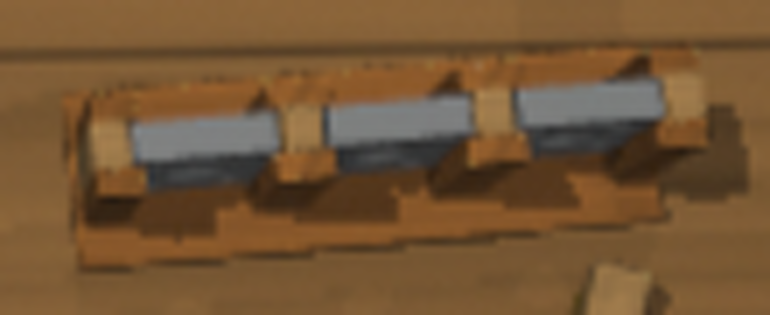

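View pics/z3.png

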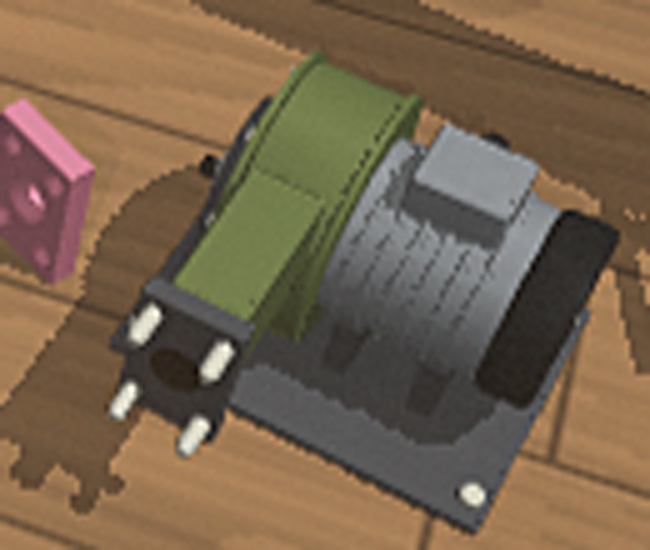

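View pics/z4.png

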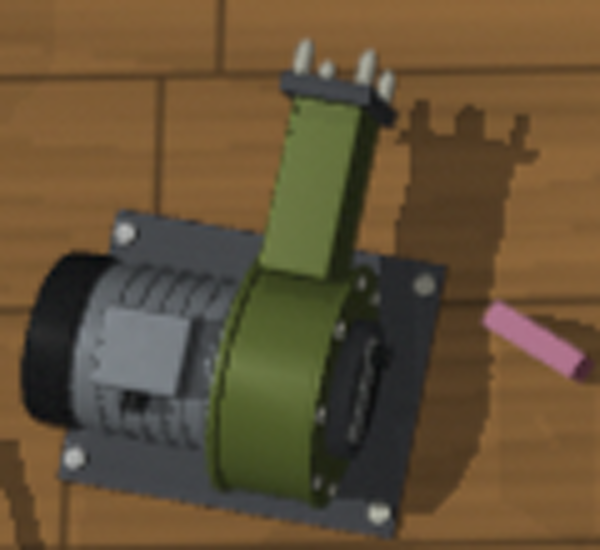

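```bash
cat > h.py <<'E'
import cv2,numpy as np
from scipy.spatial.transform import Rotation as Ro
def load(n): return dict(np.load(f"pics/{n}.npz"))
def snap(n,tag):
    from bench import r
    f=r.grab_frame(n); cv2.imwrite(f"pics/{tag}.png",f["frame"]); np.savez(f"pics/{tag}.npz",**f); return f
def cam(f):
    R=cv2.Rodrigues(np.array(f["rvec"],float))[0]; t=np.array(f["tvec"],float).ravel(); return R,-R.T@t
def plane(f,uv,z):
    R,c=cam(f); uv=np.atleast_2d(np.array(uv,float))
    d=(np.c_[uv,np.ones(len(uv))]@np.linalg.inv(f["intrinsics"]).T)@R
    return c+d*((z-c[2])/d[:,2])[:,None]
def proj(f,P): return cv2.projectPoints(np.atleast_2d(np.array(P,float)),np.array(f["rvec"],float),np.array(f["tvec"],float),f["intrinsics"],None)[0][:,0]
def tri(f1,u1,f2,u2):
    A=[];b=[]
    M=np.zeros((3,3));v=np.zeros(3);L=[]
    for f,u in((f1,u1),(f2,u2)):
        R,c=cam(f); d=R.T@np.linalg.inv(f["intrinsics"])@np.array([u[0],u[1],1.]); d/=np.linalg.norm(d)
        Q=np.eye(3)-np.outer(d,d); M+=Q; v+=Q@c; L.append((Q,c))
    X=np.linalg.solve(M,v); return X,[float(np.linalg.norm(Q@(X-c))) for Q,c in L]
def delta(p,Rw):
    "shift mm in tool axes and rotvec deg to reach world p,Rw"
    from bench import r
    o=r.get_obs(); R0=Ro.from_rotvec(o["orientation"]); 
    return np.round(R0.inv().apply(np.array(p)-o["tcp_pos"])*1000,1), np.round(np.degrees((R0.inv()*Rw).as_rotvec()),2)
E
python3 - <<'E'
from h import *
from bench import r
print(Ro.from_rotvec(r.get_obs()["orientation"]).as_matrix().round(3))
for n,roi in (("top0",(300,195,110,45)),("scene0",(150,150,115,85))):
    f=load(n); im=f["frame"].astype(int); x,y,w,h=roi
    c=im[y:y+h,x:x+w]
    m=((c[...,0]>130)&(c[...,0]>c[...,2]+3) if n=="top0" else (c[...,0]>140)&(c[...,0]>c[...,2]+3)).astype(np.uint8)
    k,l,s,ce=cv2.connectedComponentsWithStats(m)
    for i in range(1,k):
        if s[i,4]<15: continue
        ys,xs=np.where(l==i)
        rc=cv2.minAreaRect(np.c_[xs,ys].astype(np.float32)); b=cv2.boxPoints(rc)+[x,y]
        P=plane(f,b,.102)
        print(n,s[i],(ce[i]+[x,y]).round(1),plane(f,ce[i]+[x,y],.102).round(4)[0,:2]); print(P[:,:2].round(3).tolist())
E
```

```text
[[ 0.953 -0.     0.302]
 [-0.302 -0.001  0.953]
 [ 0.    -1.    -0.001]]
```

Run:
```python
from h import *
f=load("top0"); print(f["frame"][205:220:2,330].tolist()); print(f["frame"][208:222:2,350].tolist())
f=load("scene0"); print(f["frame"][172:176,180].tolist(),f["frame"][185:189,235].tolist(),f["frame"][190,190:200:3].tolist())
```

```text
[[52, 91, 126], [45, 95, 149], [41, 86, 135], [77, 101, 137], [128, 127, 126], [129, 128, 127], [81, 81, 79], [66, 66, 65]]
[[43, 89, 139], [115, 122, 128], [126, 127, 125], [122, 123, 121], [52, 52, 51], [56, 55, 54], [27, 55, 84]]
[[157, 159, 161], [158, 162, 162], [135, 137, 140], [75, 78, 84]] [[170, 169, 167], [164, 166, 166], [160, 163, 165], [161, 165, 164]] [[49, 74, 105], [47, 69, 97], [47, 72, 105], [89, 94, 98]]
```

Run:
```python
from h import *
for n,roi,th in (("top0",(300,195,110,45),100),("scene0",(150,150,115,85),125)):
    f=load(n); im=f["frame"].astype(int); x,y,w,h=roi
    c=im[y:y+h,x:x+w]
    m=((c.min(2)>th)&(c.max(2)-c.min(2)<18)).astype(np.uint8)
    k,l,s,ce=cv2.connectedComponentsWithStats(m)
    for i in range(1,k):
        if s[i,4]<30: continue
        ys,xs=np.where(l==i)
        rc=cv2.minAreaRect(plane(f,np.c_[xs+x,ys+y],.102)[:,:2].astype(np.float32)*1000)
        print(n,s[i],(ce[i]+[x,y]).round(1),np.round(rc[0],1),np.round(rc[1],1),rc[2])
```

```text
top0 [74 12 21  6 98] [383.8 209.3] [ 514.9 -324.3] [14.3 58. ] 3.5314691066741943
top0 [47 14 20  7 99] [356.6 211.7] [ 508.8 -244.1] [14.4 57.2] 4.3431291580200195
top0 [ 19  16  21   7 100] [328.7 214.2] [ 503.3 -163.7] [14.4 58.5] 4.334616661071777
scene0 [18 18 21  9 90] [178.4 171.5] [ 516.8 -322.7] [15.7 57.7] 3.369479179382324
scene0 [44 25 22  9 94] [204.6 178.6] [ 510.9 -243.7] [15.4 58.5] 4.175814151763916
scene0 [72 32 22  9 99] [232.4 186.2] [ 505.3 -162.9] [15.4 58.7] 4.179134368896484
```

Run:
```python
from h import *
B={}
for n,roi,th in (("top0",(185,190,40,30),135),("scene0",(345,210,40,45),150)):
    f=load(n); im=f["frame"].astype(int); x,y,w,h=roi
    c=im[y:y+h,x:x+w]
    m=((c.min(2)>th)).astype(np.uint8)
    k,l,s,ce=cv2.connectedComponentsWithStats(m)
    for i in range(1,k):
        if s[i,4]<4: continue
        print(n,s[i],(ce[i]+[x,y]).round(1))
```

```text
top0 [9 9 2 5 6] [194.7 201.2]
top0 [22 11  2  5  7] [207.4 202.9]
top0 [26 15  2  4  5] [211.4 206.4]
scene0 [11 11  6  7 25] [358.7 224.4]
scene0 [25 19  6  7 25] [372.8 231.9]
scene0 [ 7 27  5  7 18] [354.3 239.8]
scene0 [21 34  6  7 23] [368.2 246.8]
```

Run:
```python
from h import *
print(delta([.504,-.163,.26],Ro.from_matrix(np.c_[[np.sin(np.radians(4.1)),-np.cos(np.radians(4.1)),0],[0,0,-1],[np.cos(np.radians(4.1)),np.sin(np.radians(4.1)),0]])))
```

```text
(array([ 529.7,  -54.1, -677.8]), array([7.000e-02, 6.832e+01, 5.000e-02]))
```

Run:
```python
from h import *
t=load("top0");s=load("scene0")
a=tri(t,(194.7,201.2),s,(372.8,231.9));b=tri(t,(207.4,202.9),s,(358.7,224.4));c=tri(t,(211.4,206.4),s,(354.3,239.8))
print(a,b,c); d=a[0]-b[0]; print(np.linalg.norm(d),np.degrees(np.arctan2(-d[0],d[1])))
```

```text
(array([0.53784035, 0.21627209, 0.15024784]), [0.00037311053907899364, 0.00037311053907898806]) (array([0.53191622, 0.18084051, 0.15201736]), [0.00022533076683445237, 0.00022533076683444098]) (array([0.53341377, 0.18017023, 0.09226784]), [0.00020758419045807222, 0.00020758419045810374])
0.035966976852594805 -9.492003840003116
```

Request:
{"api": "drive_tool", "payload": {
  "series": [
    [50,-25,-35,0,8,0,85],
    [95,-54,-75,0,16,0,85],
    [140,-54,-110,0,24,0,85],
    [185,-54,-150,0,32,0,85],
    [220,-54,-190,0,40,0,85]
  ]
}}

```text
clock: 0.65
tcp_pos: [0.334, 0.4386, 0.2581]
orientation: [-1.424, 0.787, -0.788]
contact_force: [1.2, 0.5, 0.6]
grip_width: 0.0847
```

```bash
cat >> h.py <<'E'
def RH(h):
    h=np.radians(h); return Ro.from_matrix(np.c_[[np.sin(h),-np.cos(h),0],[0,0,-1],[np.cos(h),np.sin(h),0]])
E
python3 - <<'E'
from h import *
print(delta([.504,-.163,.26],RH(4.1)))
E
```

```text
(array([ 600. ,   -1.5, -175.4]), array([-0.  , 27.97,  0.03]))
```

Request:
{"api": "drive_tool", "payload": {
  "series": [
    [48,-1,10,0,8,0,85],
    [96,-1,10,0,16,0,85],
    [145,-1,0,0,24,0,85],
    [193,-1,-10,0,28,0,85],
    [240,-1,-30,0,28,0,85]
  ]
}}

```text
clock: 1.15
tcp_pos: [0.4368, 0.2184, 0.2592]
orientation: [-1.241, 1.158, -1.159]
contact_force: [0.5, -0.7, -0.4]
grip_width: 0.0846
```

Run:
```python
from h import *
print(delta([.504,-.163,.26],RH(4.1)))
```

```text
(array([385.1,  -0.5,  41. ]), array([-0.04, -0.18,  0.04]))
```

Request:
{"api": "drive_tool", "payload": {
  "series": [
    [48,0,6,0,0,0,85],
    [96,0,11,0,0,0,85],
    [145,0,17,0,0,0,85],
    [193,0,22,0,0,0,85],
    [240,0,27,0,0,0,85]
  ]
}}

```text
clock: 1.65
tcp_pos: [0.4799, -0.0213, 0.2596]
orientation: [-1.24, 1.158, -1.159]
contact_force: [0.1, -0.8, 0.6]
grip_width: 0.0852
```

Run:
```python
from h import *
snap("wrist","w1")
print(delta([.504,-.163,.26],RH(4.1)))
```

```text
(array([134.3,   0.6,  15.5]), array([-0.15, -0.72,  0.21]))
```

View pics/w1.png

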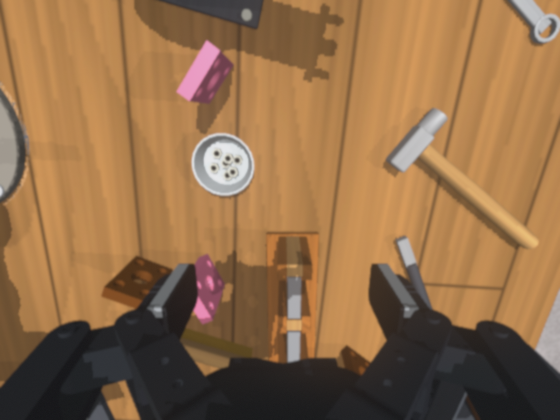

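Run:
```python
from h import *
f=load("scene0"); x,y,w,h=150,150,115,85
s=cv2.resize(f["frame"][y:y+h,x:x+w],None,fx=7,fy=7,interpolation=cv2.INTER_CUBIC)
a=np.radians(4.1); ex=np.array([np.cos(a),np.sin(a),0]); ey=np.array([-np.sin(a),np.cos(a),0])
for c in ([.516,-.3235],[.510,-.244],[.504,-.163]):
    for pat,col in ((( 18,30),(0,0,255)),((20,20),(0,255,0))):
        for sy in(1,-1):
            for sz in (1,-1):
                P=np.r_[c,.057]+ex*.008+ey*sy*pat[0]/1e3+np.array([0,0,sz*pat[1]/1e3])
                u=(proj(f,P)[0]-[x,y]+.5)*7
                cv2.circle(s,tuple(u.astype(int)),4,col,-1)
cv2.imwrite("pics/z5.png",s)
# wrist refine
f=load("w1"); c=f["frame"][230:360,262:325].astype(int)
m=((c.min(2)>100)&(c.max(2)-c.min(2)<25)).astype(np.uint8)
k,l,st,ce=cv2.connectedComponentsWithStats(m)
for i in range(1,k):
    if st[i,4]<40: continue
    ys,xs=np.where(l==i); rc=cv2.minAreaRect(plane(f,np.c_[xs+262,ys+230],.102)[:,:2].astype(np.float32)*1000); print(st[i],np.round(rc[0],1),np.round(rc[1],1),rc[2])
```

```text
[ 25  47  14  42 541] [ 502.8 -162.9] [16.7 59.8] 4.945150375366211
[ 25 101  14  29 375] [ 508.6 -235.6] [17.1 45.8] 3.887547254562378
```

View pics/z5.png

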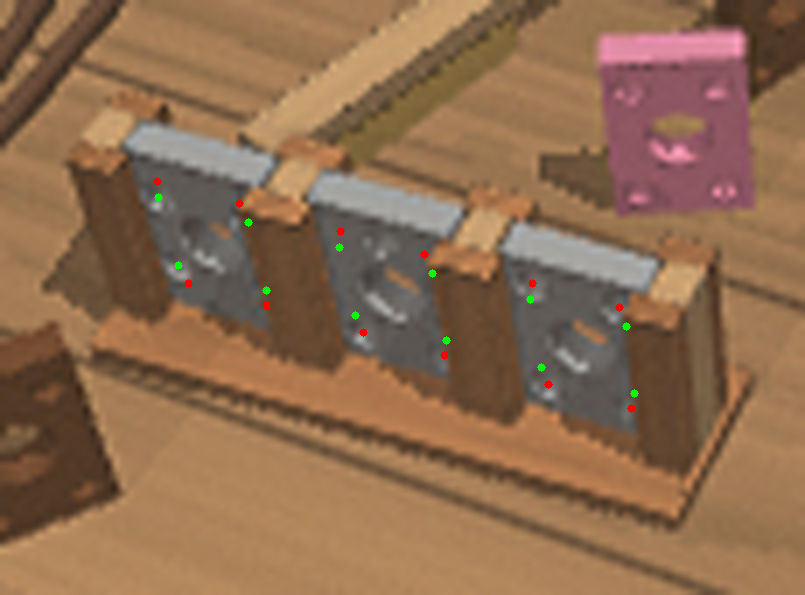

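Request:
{"api": "drive_tool", "payload": {
  "series": [
    [45,20,5,0,0,0,85],
    [90,40,10,0,0,0,85],
    [134,60,15,0,-1,0,85],
    [134,60,15,0,-1,0,85],
    [134,60,15,0,-1,0,85]
  ]
}}

```text
clock: 2.2
tcp_pos: [0.5027, -0.1645, 0.1997]
orientation: [-1.245, 1.153, -1.159]
contact_force: [0.5, 0.7, 0.6]
grip_width: 0.085
```

Run:
```python
from h import *
print(delta([.5035,-.163,.066],RH(4.2)))
```

```text
(array([ -2. , 133.7,   0.8]), array([-0.02, -0.04,  0.25]))
```

Request:
{"api": "drive_tool", "payload": {
  "series": [
    [-2,40,1,0,0,0,85],
    [-2,80,1,0,0,0,85],
    [-2,120,1,0,0,0,85],
    [-2,137,1,0,0,0,85],
    [-2,137,1,0,0,0,85]
  ]
}}

```text
clock: 2.7
tcp_pos: [0.5023, -0.1602, 0.0609]
orientation: [-1.248, 1.155, -1.153]
contact_force: [-0.1, 0.8, 0.8]
grip_width: 0.0848
```

Run:
```python
from h import *
print(delta([.5035,-.163,.063],RH(4.2)))
snap("wrist","w2"); snap("scene","s2")
```

```text
(array([ 2.9, -2.1,  1. ]), array([0.22, 0.12, 0.13]))
```

View pics/w2.png

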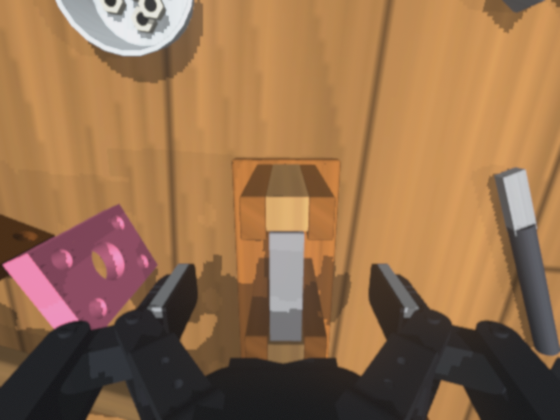

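Request:
{"api": "drive_tool", "payload": {
  "series": [
    [3,-2,1,0,0,0,40],
    [3,-2,1,0,0,0,10],
    [3,-2,1,0,0,0,10],
    [3,-2,1,0,0,0,10],
    [3,-2,1,0,0,0,10]
  ],
  "squeeze": 80
}}

```text
clock: 3.3
tcp_pos: [0.506, -0.1647, 0.0661]
orientation: [-1.244, 1.151, -1.158]
contact_force: [-0.0, 0.8, 7.5]
grip_width: 0.0135
```

Request:
{"api": "drive_tool", "payload": {
  "series": [
    [0,0,0,0,0,0,10],
    [0,0,0,0,0,0,10],
    [0,0,0,0,0,0,10]
  ]
}}

```text
clock: 3.6
tcp_pos: [0.5058, -0.1647, 0.0661]
orientation: [-1.244, 1.152, -1.158]
contact_force: [-0.8, 1.6, 3.9]
grip_width: 0.0135
```

Request:
{"api": "drive_tool", "payload": {
  "series": [
    [0,-20,0,0,0,0,10],
    [0,-50,0,0,0,0,10],
    [0,-90,0,0,0,0,10],
    [0,-130,0,0,0,0,10],
    [0,-130,0,0,0,0,10]
  ]
}}

```text
clock: 4.1
tcp_pos: [0.5084, -0.1655, 0.2002]
orientation: [-1.239, 1.145, -1.163]
contact_force: [1.2, -1.0, -4.7]
grip_width: 0.0134
```

Run:
```python
from h import *
snap("scene","s3")
f=load("s3")["frame"]; cv2.imwrite("pics/s3z.png",cv2.resize(f[90:240,140:300],None,fx=5,fy=4))
snap("wrist","w3")
```

```text
(no output)
```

View pics/s3z.png

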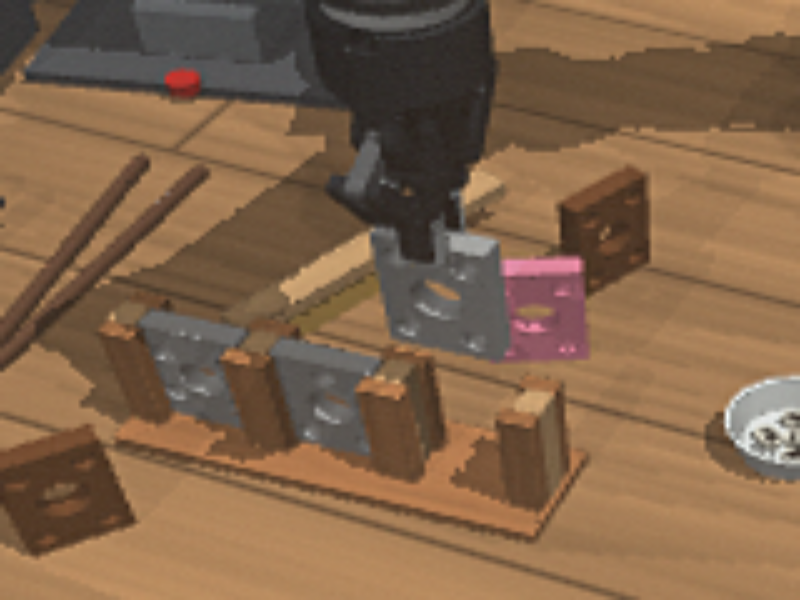

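View pics/w3.png

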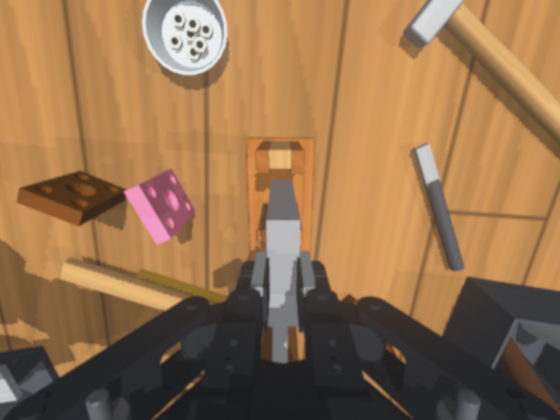

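Run:
```python
from h import *
f=load("top0"); print(plane(f,[(279,253),(262,172),(253,178),(275,180),(190,208),(213,212)],0.0).round(3))
print(delta([.515,.035,.2],RH(-9.5)))
from bench import r; print(r.get_obs()["joints"])
```

```text
[[ 0.4   -0.016  0.   ]
 [ 0.662  0.035  0.   ]
 [ 0.642  0.064  0.   ]
 [ 0.634 -0.007  0.   ]
 [ 0.547  0.264  0.   ]
 [ 0.533  0.191  0.   ]]
(array([-197.5,   -4.8,   24.6]), array([-0.11, 13.77,  0.14]))
[-0.40632083  0.30009297  0.7363877   1.94840742 -0.23930472  0.97864888
  0.51680897]
```

Request:
{"api": "drive_tool", "payload": {
  "series": [
    [-45,-3,5,0,3,0,10],
    [-90,-4,10,0,6,0,10],
    [-135,-4,16,0,10,0,10],
    [-180,-4,22,0,13.8,0,10],
    [-198,-4,25,0,13.8,0,10]
  ]
}}

```text
clock: 4.7
tcp_pos: [0.5133, 0.0413, 0.1963]
orientation: [-1.132, 1.328, -1.328]
contact_force: [0.6, 0.1, -5.2]
grip_width: 0.0134
```

Run:
```python
from h import *
print(delta([.515,.035,.056],RH(-9.5)))
```

```text
(array([  5.6, 140.3,   3.1]), array([0.16, 0.25, 0.15]))
```

Request:
{"api": "drive_tool", "payload": {
  "series": [
    [4,40,2,0,0,0,10],
    [5,80,3,0.2,0.2,0.1,10],
    [5,115,3,0.2,0.2,0.1,10],
    [5,133,3,0.2,0.2,0.1,10],
    [5,133,3,0.2,0.2,0.1,10]
  ]
}}

```text
clock: 5.2
tcp_pos: [0.5105, 0.0349, 0.0587]
orientation: [-1.137, 1.334, -1.329]
contact_force: [-0.1, 0.0, -5.5]
grip_width: 0.0134
```

Run:
```python
from h import *
print(delta([.515,.035,.056],RH(-9.5)))
snap("scene","s4")
f=load("s4")["frame"]; cv2.imwrite("pics/s4z.png",cv2.resize(f[90:270,220:400],None,fx=4,fy=3.3))
```

```text
(array([-0.9,  2.7,  4.5]), array([0.48, 0.04, 0.31]))
```

View pics/s4z.png

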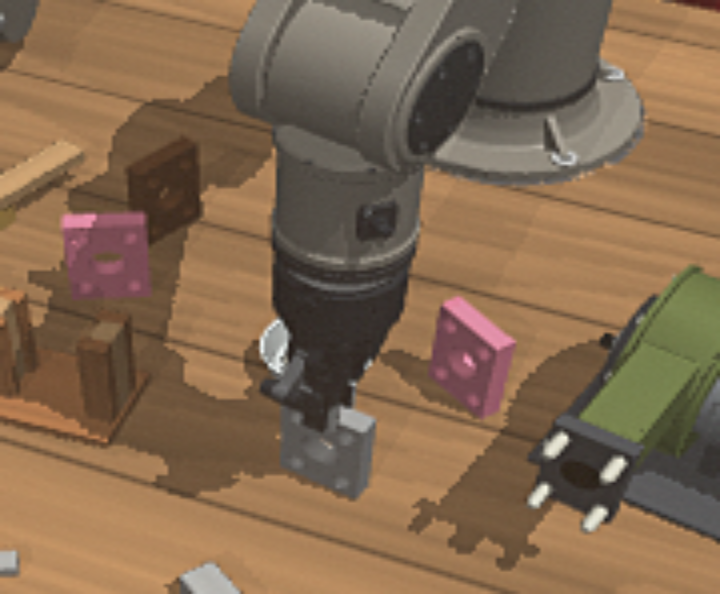

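Request:
{"api": "drive_tool", "payload": {
  "series": [
    [0,2,0,0.4,0,0.3,10],
    [0,4,0,0.4,0,0.3,10],
    [0,4,0,0.4,0,0.3,10]
  ]
}}

```text
clock: 5.55
tcp_pos: [0.5124, 0.035, 0.0572]
orientation: [-1.123, 1.329, -1.33]
contact_force: [0.8, 0.6, -4.4]
grip_width: 0.0135
```

Request:
{"api": "drive_tool", "payload": {
  "series": [
    [0,1,0,0,0,0,10],
    [0,1,0,0,0,0,10]
  ]
}}

```text
clock: 5.75
tcp_pos: [0.5128, 0.0352, 0.0566]
orientation: [-1.122, 1.328, -1.33]
contact_force: [0.8, 0.3, -5.1]
grip_width: 0.0134
```

Request:
{"api": "drive_tool", "payload": {
  "series": [
    [0,3,0,0,0,0,10],
    [0,3,0,0,0,0,10],
    [0,3,0,0,0,0,10]
  ]
}}

```text
clock: 6.05
tcp_pos: [0.5136, 0.0356, 0.0542]
orientation: [-1.121, 1.327, -1.33]
contact_force: [-0.8, 1.4, 4.7]
grip_width: 0.0136
```

Run:
```python
from h import *
print(delta([.515,.035,.056],RH(-9.5)))
```

```text
(array([ 0.3, -1.8,  1.5]), array([-0.27,  0.04, -0.19]))
```

Request:
{"api": "drive_tool", "payload": {
  "series": [
    [0,0,0,0,0,0,30],
    [0,0,0,0,0,0,60],
    [0,-2,0,0,0,0,85],
    [0,-2,0,0,0,0,85],
    [0,-20,0,0,0,0,85]
  ]
}}

```text
clock: 6.55
tcp_pos: [0.512, 0.0354, 0.073]
orientation: [-1.124, 1.329, -1.329]
contact_force: [0.4, -0.7, -0.4]
grip_width: 0.0839
```

Run:
```python
from h import *
snap("wrist","w5")
print(delta([.514,.035,.056],RH(-9.5)))
```

```text
(array([ 0.4, 20.1, -0.4]), array([-0.34,  0.  , -0.22]))
```

View pics/w5.png

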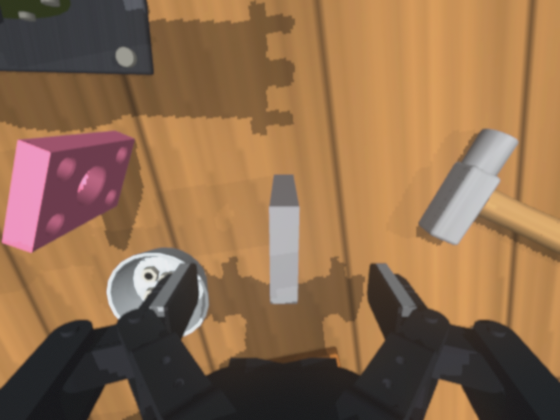

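Run:
```python
from h import *
from bench import r
print(r.get_obs()["joints"].round(2) if hasattr(r.get_obs()["joints"],'round') else r.get_obs()["joints"])
f=load("w5"); c=f["frame"][170:310,262:310].astype(int)
m=((c.min(2)>110)&(c.max(2)-c.min(2)<25)).astype(np.uint8)
k,l,st,ce=cv2.connectedComponentsWithStats(m)
for i in range(1,k):
    if st[i,4]<40: continue
    ys,xs=np.where(l==i); rc=cv2.minAreaRect(plane(f,np.c_[xs+262,ys+170],.09)[:,:2].astype(np.float32)*1000); print(st[i],np.round(rc[0],1),np.round(rc[1],1),rc[2])
```

```text
[-0.68  0.45  0.62  2.08 -0.4   0.72  0.03]
[   7   35   30   99 2771] [512.3  37.6] [59.8 15.7] 80.54193115234375
```

Request:
{"api": "drive_tool", "payload": {
  "series": [
    [0,-40,0,0,0,0,85],
    [0,-80,0,0,0,0,85],
    [0,-120,0,0,8,0,85],
    [0,-150,0,0,16,0,85],
    [0,-180,0,0,24,0,85]
  ]
}}

```text
clock: 7.1
tcp_pos: [0.5132, 0.0347, 0.2575]
orientation: [-0.861, 1.627, -1.628]
contact_force: [-0.1, -0.4, 0.5]
grip_width: 0.0848
```

Run:
```python
from h import *
print(delta([.63,.18,.26],RH(-99.5)))
```

```text
(array([-185.8,   -1.1,   16.1]), array([ 2.000e-02,  6.566e+01, -4.900e-01]))
```

Request:
{"api": "drive_tool", "payload": {
  "series": [
    [-30,-1,5,0,8.5,0,85],
    [-60,-1,10,0,17,0,85],
    [-90,-1,12,0,25.5,0,85],
    [-120,-1,14,0,34,0,85],
    [-150,-1,16,0,42,0,85]
  ]
}}

```text
clock: 7.6
tcp_pos: [0.6107, 0.1515, 0.2594]
orientation: [-0.245, 2.093, -2.087]
contact_force: [0.3, -0.4, 0.0]
grip_width: 0.0847
```

Run:
```python
from h import *
print(delta([.63,.18,.26],RH(-99.5)))
```

```text
(array([-25.6,  -0.3, -23. ]), array([ 0.21, 23.34, -0.44]))
```

Request:
{"api": "drive_tool", "payload": {
  "series": [
    [-10,0,-10,0,8,0,85],
    [-20,0,-18,0,16,0,85],
    [-25,0,-23,0,23.4,0,85],
    [-25,0,-23,0,23.4,0,85]
  ]
}}

```text
clock: 8.0
tcp_pos: [0.6297, 0.1812, 0.2588]
orientation: [-0.185, -2.142, 2.135]
contact_force: [0.2, 0.9, -0.6]
grip_width: 0.0848
```

Run:
```python
from h import *
print(delta([.63,.18,.26],RH(-99.5)))
snap("wrist","w6")
from bench import r; print(r.get_obs()["joints"])
```

```text
(array([-0.5, -1.2,  1.2]), array([ 0.22, -0.01, -0.39]))
[-1.04647845  0.58143614  1.03551731  1.59794737 -0.52196382  1.25618414
 -1.65488261]
```

View pics/w6.png

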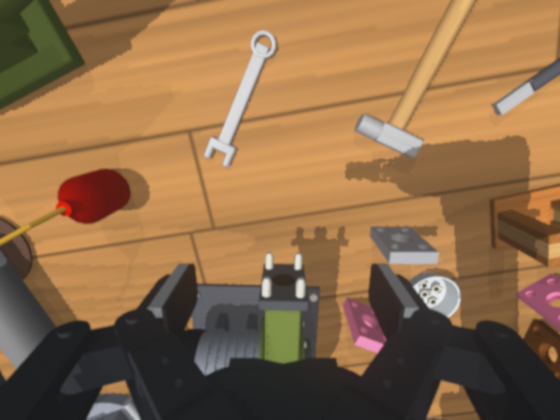

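Run:
```python
from h import *
f=load("w6"); cv2.imwrite("pics/w6z.png",cv2.resize(f["frame"][245:325,245:325],None,fx=7.5,fy=7.5,interpolation=cv2.INTER_NEAREST))
c=f["frame"][245:325,245:325].astype(int); m=(c.min(2)>140).astype(np.uint8)
k,l,st,ce=cv2.connectedComponentsWithStats(m)
for i in range(1,k):
    if st[i,4]>8: print(st[i]+[245,245,0,0,0],ce[i]+245)
```

```text
[265 253   8  17 111] [268.36936937 260.74774775]
[295 254   7  16  97] [297.70103093 261.29896907]
[262 278   8  19 138] [265.56521739 287.5942029 ]
[296 279   9  19 146] [299.89726027 288.14383562]
[311 296   5   4  16] [313.  297.5]
```

View pics/w6z.png

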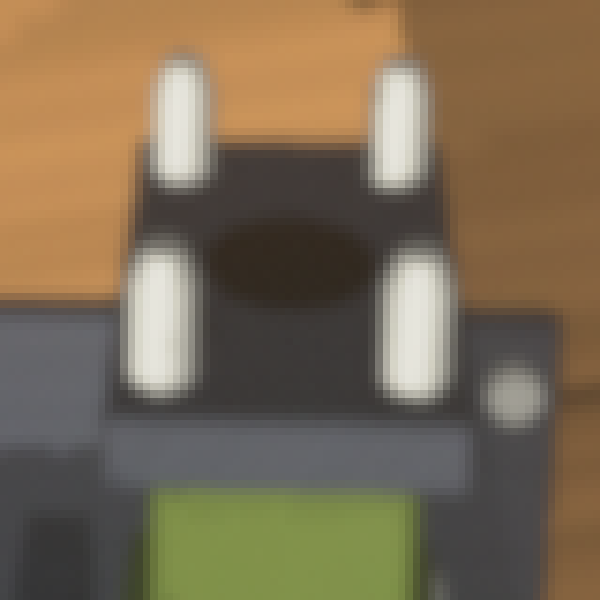

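```bash
cat >> h.py <<'E'
def blower(f,roi=(245,245,325,325),guess=None):
    x0,y0,x1,y1=roi; c=f["frame"][y0:y1,x0:x1].astype(int); m=(c.min(2)>125).astype(np.uint8)
    k,l,st,ce=cv2.connectedComponentsWithStats(m); L=[]
    for i in range(1,k):
        if st[i,4]>60: L.append((st[i],ce[i]+[x0,y0]))
    L.sort(key=lambda a:a[1][1]); out={}
    for nm,g,z in(("low",L[:2],.09),("up",L[2:4],.15)):
        g.sort(key=lambda a:a[1][0]); P=[plane(f,a[1],z)[0] for a in g]
        d=P[0]-P[1]; print(nm,[p.round(4)[:2] for p in P],"mid",((P[0]+P[1])/2).round(4),"sep",np.linalg.norm(d).round(4),"yaw",np.degrees(np.arctan2(-d[0],d[1])).round(2))
E
python3 - <<'E'
from h import *
f=load("w6"); blower(f)
g=f["frame"].mean(2)
pts=[]
for c in list(range(274,294,2)):
    col=g[292:308,c]; t=80
    i=np.where((col[:-1]<t)&(col[1:]>=t))[0]
    if len(i): i=i[0]; pts.append((c,292+i+(t-col[i])/(col[i+1]-col[i])))
P=plane(f,pts,.162); print(P[:,:2].round(4)); s=np.polyfit(P[:,1],P[:,0],1); print(np.degrees(np.arctan(-s[0])),s, 'x at y=.1985',np.polyval(s,.1985))
# plate sides at top edge row 302
row=g[303]; print(row[254:314].astype(int))
E
```

```text
low [array([0.5374, 0.2154]), array([0.531 , 0.1798])] mid [0.5342 0.1976 0.09  ] sep 0.0361 yaw -10.16
up [array([0.5373, 0.2152]), array([0.5307, 0.1799])] mid [0.534  0.1975 0.15  ] sep 0.0359 yaw -10.63
[[0.5282 0.2077]
 [0.5278 0.2057]
 [0.5274 0.2037]
 [0.5271 0.2017]
 [0.5267 0.1996]
 [0.5264 0.1976]
 [0.5261 0.1956]
 [0.5257 0.1936]
 [0.5253 0.1916]
 [0.5248 0.1896]]
-10.248041652138781 [0.18079416 0.49065256] x at y=.1985 0.5265402052812864
[ 99  98  98  95  92  95  99 100 100  99  99  99  99 100 101 101 101 101
 101 101  99 100  99 100 101 101 101 101 101 101 101 101 100 100 101 100
 100 100 100  99  99  99  99  99  99  99  98  98  98  98  98  98  95  86
  74  70  72  74  74  76]
```

Run:
```python
from h import *
print(delta([.513,.0376,.2],RH(-99.5)))
```

```text
(array([ 92.1,  57.8, 159.8]), array([ 0.22,  0.14, -0.39]))
```

Request:
{"api": "drive_tool", "payload": {
  "series": [
    [22,5,40,0,0,0,85],
    [46,15,80,0,0,0,85],
    [69,30,120,0,0,-0.2,85],
    [92,50,160,0.2,0,-0.4,85],
    [92,58,160,0.2,0,-0.4,85]
  ]
}}

```text
clock: 8.55
tcp_pos: [0.5074, 0.0316, 0.1982]
orientation: [-0.174, -2.133, 2.129]
contact_force: [0.3, 0.5, -0.1]
grip_width: 0.0853
```

Request:
{"api": "drive_tool", "payload": {
  "series": [
    [0,0,0,0,0,0,85]
  ]
}}

```text
clock: 8.65
tcp_pos: [0.5063, 0.0314, 0.1976]
orientation: [-0.171, -2.135, 2.128]
contact_force: [-0.5, 1.3, 1.2]
grip_width: 0.0851
```

Run:
```python
from h import *
f=snap("wrist","w7")
print(delta([.513,.0376,.1],RH(-99.5)))
```

```text
(array([-6.2, 97.9, -8. ]), array([ 0.12, -0.14,  0.39]))
```

View pics/w7.png

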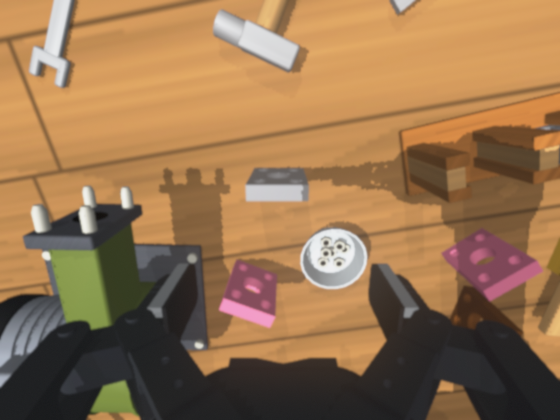

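```bash
cat >> h.py <<'E'
def topface(f,roi,z,th=110,sat=25):
    x0,y0,x1,y1=roi; c=f["frame"][y0:y1,x0:x1].astype(int)
    m=((c.min(2)>th)&(c.max(2)-c.min(2)<sat)).astype(np.uint8)
    k,l,st,ce=cv2.connectedComponentsWithStats(m)
    for i in range(1,k):
        if st[i,4]<40: continue
        ys,xs=np.where(l==i); rc=cv2.minAreaRect(plane(f,np.c_[xs+x0,ys+y0],z)[:,:2].astype(np.float32)*1000); print(st[i],np.round(rc[0],1),np.round(rc[1],1),round(rc[2],2))
E
python3 - <<'E'
from h import *
f=load("w7"); print(f["frame"][175:202:3,276].tolist()); topface(f,(235,160,320,210),.09,130)
E
```

```text
[[131, 131, 135], [110, 111, 115], [93, 96, 101], [143, 142, 145], [208, 204, 205], [208, 204, 205], [208, 204, 205], [207, 203, 204], [201, 200, 204]]
[  11   24   62   17 1033] [512.9  36.7] [58.1 15.7] 80.52
```

Request:
{"api": "drive_tool", "payload": {
  "series": [
    [-6,20,-8,0,0,0.4,85],
    [-6,55,-8,0,0,0.4,85],
    [-6,80,-8,0,0,0.4,85],
    [-6,80,-8,0,0,0.4,85]
  ]
}}

```text
clock: 9.1
tcp_pos: [0.5117, 0.0381, 0.1159]
orientation: [-0.173, -2.134, 2.133]
contact_force: [-0.2, 0.6, -0.5]
grip_width: 0.0851
```

Run:
```python
from h import *
f=snap("wrist","w8")
print(delta([.513,.037,.036],RH(-99.5)))
```

```text
(array([-0.3, 81.6,  0.8]), array([ 0.04, -0.05,  0.07]))
```

View pics/w8.png

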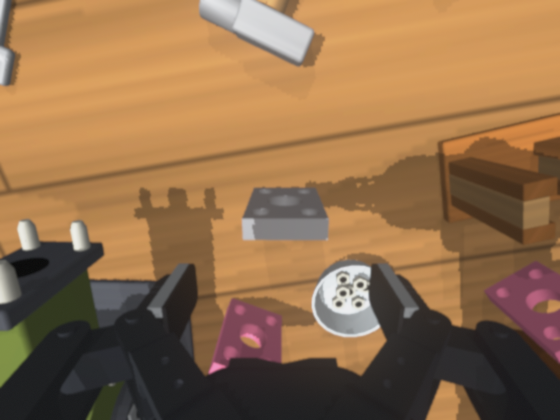

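Request:
{"api": "drive_tool", "payload": {
  "series": [
    [0,30,1,0,0,0,85],
    [0,60,1,0,0,0,85],
    [0,82,1,0,0,0,85],
    [0,82,1,0,0,0,85],
    [0,82,1,0,0,0,85]
  ]
}}

```text
clock: 9.65
tcp_pos: [0.5142, 0.0368, 0.0372]
orientation: [-0.179, -2.136, 2.134]
contact_force: [-0.2, 0.4, -0.4]
grip_width: 0.0845
```

Run:
```python
from h import *
print(delta([.513,.037,.036],RH(-99.5)))
```

```text
(array([1.2, 1.2, 0. ]), array([ 0.07, -0.02, -0.04]))
```

Close on the edges.

Request:
{"api": "drive_tool", "payload": {
  "series": [
    [1,1,0,0,0,0,70],
    [1,1,0,0,0,0,55],
    [1,1,0,0,0,0,50],
    [1,1,0,0,0,0,50],
    [1,1,0,0,0,0,50]
  ],
  "squeeze": 100
}}

```text
clock: 10.15
tcp_pos: [0.5149, 0.0368, 0.0383]
orientation: [-0.183, -2.139, 2.134]
contact_force: [-2.0, -0.9, 12.0]
grip_width: 0.0579
```

Run:
```python
from h import *
print(delta([.513,.037,.036],RH(-99.5)))
f=snap("wrist","w9")
```

```text
(array([1.9, 2.3, 0.1]), array([ 0.16, -0.04, -0.21]))
```

View pics/w9.png

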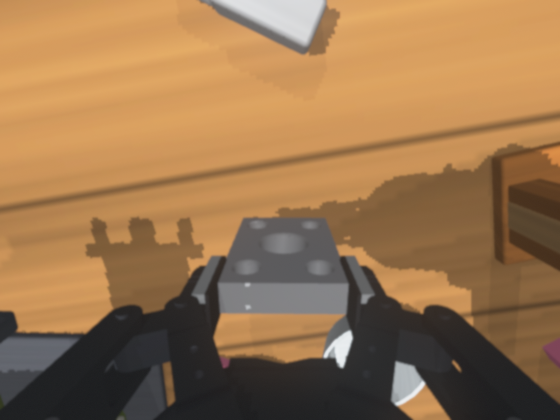

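Request:
{"api": "drive_tool", "payload": {
  "series": [
    [0,-10,0,0,0,0,50],
    [0,-40,0,0,0,0,50],
    [-30,-75,0,0,0,0,50],
    [-50,-75,-20,0,0,0,50],
    [-50,-75,-20,0,0,0,50]
  ]
}}

```text
clock: 10.7
tcp_pos: [0.5711, 0.0512, 0.1154]
orientation: [-0.184, -2.145, 2.136]
contact_force: [-0.3, 1.8, -6.1]
grip_width: 0.0577
```

Run:
```python
from h import *
F=np.array([.5262,.199,.1133]);X=np.array([.9842,-.1771,0])
print(delta(F+.06*X,RH(-100.2)))
```

```text
(array([   8.3,    2.8, -137.6]), array([ 0.3 ,  0.89, -0.49]))
```

Request:
{"api": "drive_tool", "payload": {
  "series": [
    [2,2,-40,0.2,0.5,-0.3,50],
    [4,2,-80,0.3,0.9,-0.5,50],
    [6,2,-120,0.3,0.9,-0.5,50],
    [8,3,-138,0.3,0.9,-0.5,50],
    [8,3,-138,0.3,0.9,-0.5,50]
  ]
}}

```text
clock: 11.2
tcp_pos: [0.5843, 0.1937, 0.1123]
orientation: [-0.181, -2.132, 2.13]
contact_force: [0.4, -0.9, -4.9]
grip_width: 0.0581
```

Run:
```python
from h import *
F=np.array([.5262,.199,.1133]);X=np.array([.9842,-.1771,0])
print(delta(F+.06*X,RH(-100.2)))
for n in ("scene","top","wrist"): snap(n,n+"A")
s=load("sceneA")["frame"];t=load("topA")["frame"]
cv2.imwrite("pics/zA.png",np.hstack([cv2.resize(s[190:280,320:420],None,fx=4,fy=5,interpolation=cv2.INTER_CUBIC),cv2.resize(t[170:260,170:270],None,fx=4,fy=5,interpolation=cv2.INTER_CUBIC)]))
```

```text
(array([-1.8, -1. ,  5.1]), array([0.03, 0.39, 0.12]))
```

View pics/zA.png

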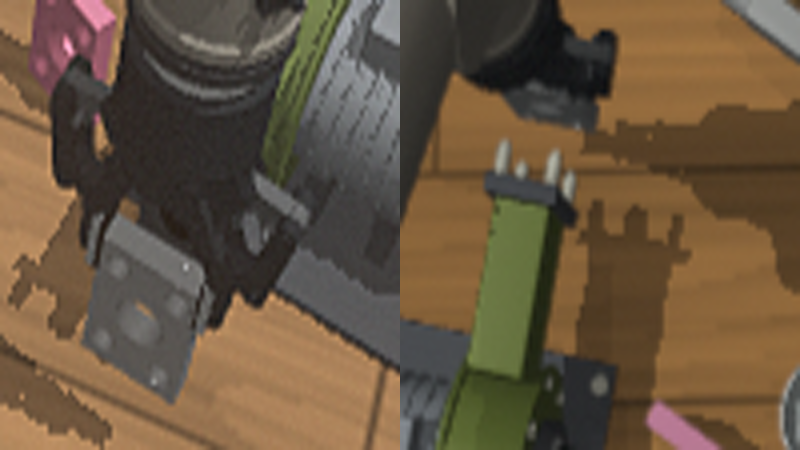

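View pics/wristA.png

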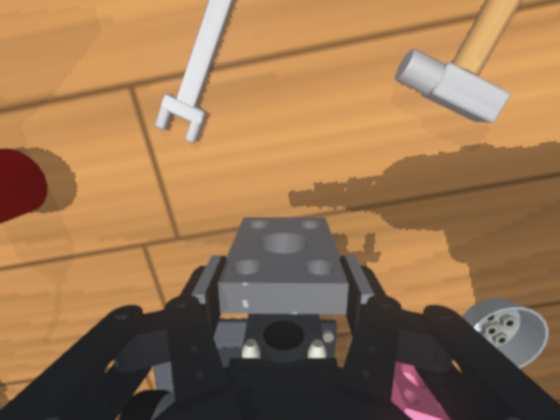

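Run:
```python
from h import *
from bench import r
f=load("wristA"); g=f["frame"].astype(int)
print("top row300",g[300,205:230].mean(1).astype(int),g[300,335:360].mean(1).astype(int))
print(g[270:320:2,283].mean(1).astype(int))
for rr in (346,350,354): print(rr,g[rr,240:264].min(1),g[rr,304:330].min(1))
```

```text
top row300 [ 90  62  51  48  43  39  39  38  39  39  39  39  42  58  84 105 114 117
 116 117 118 121 124 126 127] [131 131 131 131 131 132 131 131 131 131 129 118  88  55  43  40  40  40
  40  41  40  43  49  53  59]
[ 91  90  90  90  90  91 102 126 130 130 129 129 130 130 129 129 129 129
 129 129 128 120  75  52  51]
346 [ 94  91  90 109 137 156 159 153 145 141 139 140 144 147 145 136 120 101
  83  66  54  51  50  50] [ 52  52  52  54  64  86 115 140 157 163 159 149 139 131 127 126 131 134
 133 119  95  77  67  66  66  66]
350 [ 74  98 131 159 178 192 203 213 220 224 220 210 197 184 171 157 140 123
 108  91  71  54  48  47] [ 52  51  56  78 111 139 161 178 194 209 219 225 227 228 225 218 208 194
 176 156 133 107  86  70  64  64]
354 [ 74 107 150 181 196 205 213 217 220 220 215 209 202 193 182 171 159 144
 126 104  79  58  48  47] [ 51  53  62  95 135 165 185 199 211 217 222 225 226 226 224 219 213 203
 190 175 156 132 100  75  66  66]
```

Run:
```python
from h import *
f=load("wristA"); cv2.imwrite("pics/wAz.png",cv2.resize(f["frame"][205:365,200:365],None,fx=4.8,fy=3.7,interpolation=cv2.INTER_NEAREST))
```

```text
(no output)
```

View pics/wAz.png

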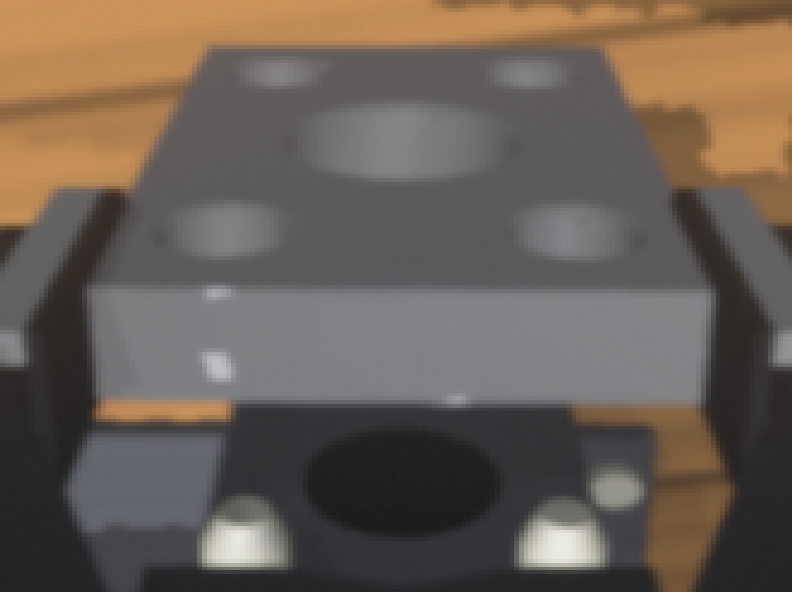

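Run:
```python
from h import *
from bench import r
f=load("wristA"); R,c=cam(f); o=r.get_obs(); T=Ro.from_rotvec(o["orientation"])
print("cam",c,"rel tool",T.inv().apply(c-o["tcp_pos"])); print("cam axes in tool",(T.inv().as_matrix()@R.T).round(4))
for n in ("w6",):
    f6=load(n); R6,c6=cam(f6); print(c6)
S=plane(f,[(250.5,354),(317,354)],.15); print(S,S.mean(0), np.degrees(np.arctan2(-(S[0]-S[1])[0],(S[0]-S[1])[1])))
P=plane(f,[(218.6,300),(347,300)],.164); print(P,P.mean(0))
print(T.inv().apply(S.mean(0)-o["tcp_pos"]),T.inv().apply(P.mean(0)-o["tcp_pos"]))
t=load("topA");
```

```text
cam [0.66091099 0.17485442 0.27949175] rel tool [-0.07691773 -0.16646466 -0.00101162]
cam axes in tool [[-2.200e-03  9.524e-01  3.047e-01]
 [ 1.100e-03 -3.047e-01  9.524e-01]
 [ 1.000e+00  2.400e-03 -3.000e-04]]
[0.70469249 0.16787153 0.42599292]
[[0.54220206 0.21367203 0.15      ]
 [0.53587582 0.17837026 0.15      ]] [0.53903894 0.19602115 0.15      ] -10.159819127202136
[[0.58715228 0.21730363 0.164     ]
 [0.5769623  0.16041746 0.164     ]] [0.58205729 0.18886055 0.164     ]
[ 0.04668722 -0.03688757 -0.00028061] [ 0.00309102 -0.0509181  -0.00088711]
```

Run:
```python
from h import *
from bench import r
F=np.array([.5262,.199,.1133]);X=np.array([.9842,-.1771,0])
print(delta(F+.06*X,RH(-100.2)),r.get_obs()["tcp_pos"])
```

```text
(array([-0.2, -0.2, -1. ]), array([-0.08, -0.07,  0.04])) [0.58489423 0.18737529 0.11308104]
```

Run:
```python
from h import *
s=load("sceneA")
F=np.array([.5262,.199,.12]);X=np.array([.9842,-.1771,0]);Y=np.array([.1771,.9842,0]);Z=np.array([0,0,1.])
c=F+.0665*X
for y,z in((0,0),(18,30),(-18,30),(18,-30),(-18,-30),(30,45),(-30,45),(30,-45),(-30,-45)):
    print(y,z,(proj(s,c+Y*y/1e3+Z*z/1e3)[0]).round(1))
im=cv2.resize(s["frame"][225:275,330:380],None,fx=12,fy=12,interpolation=cv2.INTER_CUBIC)
for y,z in((0,0),(18,30),(-18,30),(18,-30),(-18,-30),(30,45),(-30,45),(30,-45),(-30,-45)):
    u=(proj(s,c+Y*y/1e3+Z*z/1e3)[0]-[330,225]+.5)*12; cv2.circle(im,tuple(u.astype(int)),4,(0,0,255),-1)
cv2.imwrite("pics/zB.png",im)
```

```text
0 0 [351.5 253.4]
18 30 [360.9 249.8]
-18 30 [346.1 242.1]
18 -30 [356.6 264.3]
-18 -30 [342.7 256.8]
30 45 [367.1 248.6]
-30 45 [342.2 235.7]
30 -45 [360.3 270.2]
-30 -45 [337.4 257.7]
```

View pics/zB.png

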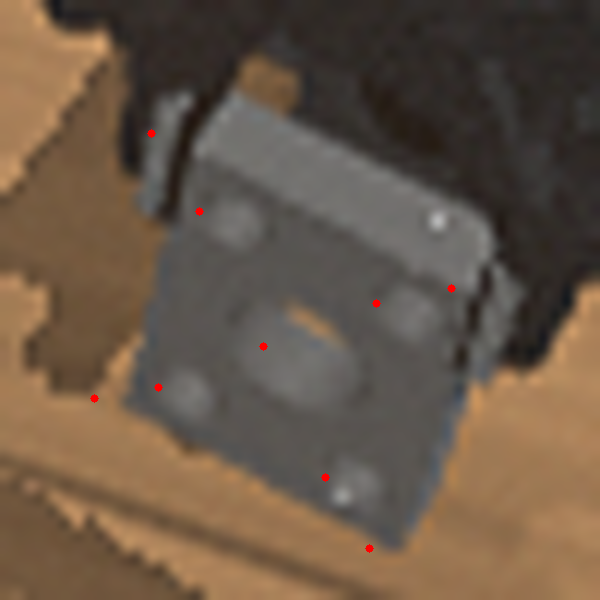

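Request:
{"api": "drive_tool", "payload": {
  "series": [
    [10,0,0,0,0,0,50],
    [22,0,0,0,0,0,50],
    [22,0,0,0,0,0,50],
    [22,0,0,0,0,0,50],
    [22,0,0,0,0,0,50]
  ]
}}

```text
clock: 11.85
tcp_pos: [0.5635, 0.1913, 0.1133]
orientation: [-0.191, -2.126, 2.129]
contact_force: [-0.2, -0.0, -4.5]
grip_width: 0.0583
```

Run:
```python
from h import *
from bench import r
F=np.array([.5262,.199,.12]);X=np.array([.9842,-.1771,0]);Y=np.array([.1771,.9842,0]);Z=np.array([0,0,1.])
snap("wrist","wristB")
print(delta(F+.04*X-[0,0,.0067],RH(-100.2)),r.get_obs()["tcp_pos"]); o=r.get_obs()
s=snap("scene","sceneB")
T=o["tcp_pos"]; T=np.array(T); T[2]+=.0067; c=T+.0065*X
im=cv2.resize(s["frame"][225:275,330:380],None,fx=12,fy=12,interpolation=cv2.INTER_CUBIC)
for y,z in((0,0),(18,30),(-18,30),(18,-30),(-18,-30),(30,45),(-30,45),(30,-45),(-30,-45)):
    u=(proj(s,c+Y*y/1e3+Z*z/1e3)[0]-[330,225]+.5)*12; cv2.circle(im,tuple(u.astype(int)),4,(0,0,255),-1)
cv2.imwrite("pics/zC.png",im)
f=load("wristB"); cv2.imwrite("pics/wBz.png",cv2.resize(f["frame"][205:365,200:365],None,fx=4.8,fy=3.7,interpolation=cv2.INTER_NEAREST))
g=f["frame"].astype(int)
print(g[300,205:230].mean(1).astype(int),g[300,335:360].mean(1).astype(int))
```

```text
(array([-1.8, -0. , -1. ]), array([-0.07, -0.08,  0.01])) [0.56360844 0.19120744 0.11328881]
[ 87  61  52  49  44  41  40  40  40  40  40  41  44  59  84 105 115 117
 119 123 126 126 127 126 127] [131 131 131 131 131 131 131 131 132 131 129 118  88  58  44  42  42  42
  42  43  43  45  49  53  60]
```

View pics/zC.png

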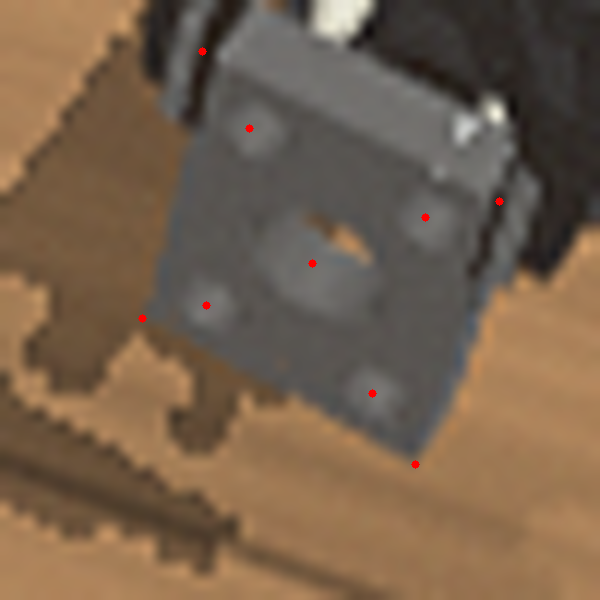

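View pics/wBz.png

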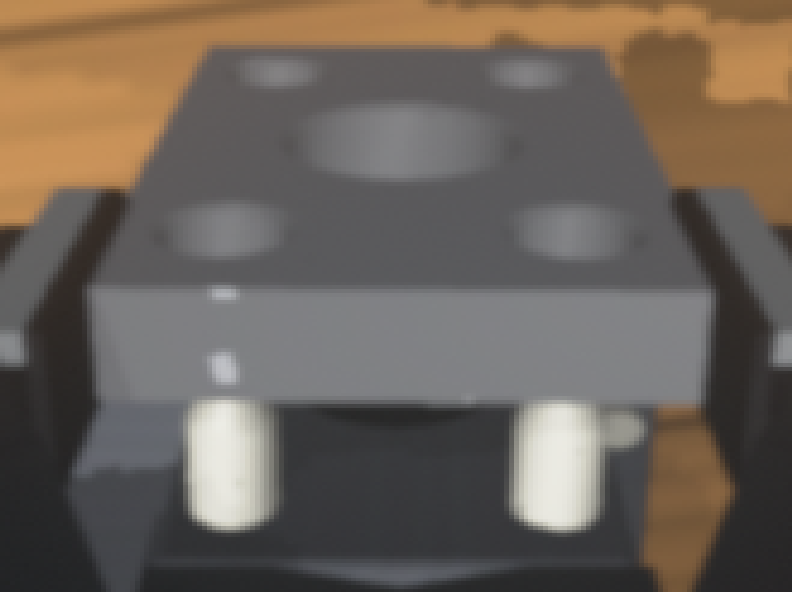

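Run:
```python
from h import *
from bench import r
o=r.get_obs(); T=Ro.from_rotvec(o["orientation"]); f=load("wristB"); g=f["frame"].astype(float).min(2)
def edges(row,a,b,th):
    v=row[a:b]; i=np.where((v[:-1]<th)!=(v[1:]<th))[0]; return [float(round(a+k+(th-v[k])/(v[k+1]-v[k]),2)) for k in i]
for rr in (325,332,338,344): 
    L=edges(g[rr],234,262,130);R_=edges(g[rr],300,330,130); print(rr,L,R_)
    if len(L)==2 and len(R_)==2:
        P=plane(f,[(np.mean(L),rr),(np.mean(R_),rr)],.15); print(" stud tool",(T.inv().apply(P-o["tcp_pos"])*1e3).round(2).tolist())
for rr in (290,300,308):
    E=edges(g[rr],212,360,85); P=plane(f,[(E[0],rr),(E[-1],rr)],.164); print(rr,E,(T.inv().apply(P-o["tcp_pos"])*1e3).round(2).tolist())
```

```text
325 [238.16, 255.48] [306.88, 325.19]
 stud tool [[28.0, -36.77, -18.72], [27.98, -36.72, 17.4]]
332 [238.38, 255.48] [306.58, 324.29]
 stud tool [[32.42, -36.77, -18.82], [32.4, -36.72, 17.24]]
338 [238.81, 255.53] [306.33, 323.96]
 stud tool [[36.27, -36.77, -18.84], [36.24, -36.72, 17.21]]
344 [239.96, 254.58] [307.51, 323.0]
 stud tool [[40.17, -36.77, -18.92], [40.15, -36.72, 17.4]]
290 [218.22, 347.77] [[-2.05, -50.79, -28.79], [-2.09, -50.71, 29.06]]
300 [219.05, 347.1] [[3.14, -50.79, -28.76], [3.11, -50.71, 29.11]]
308 [219.52, 346.3] [[7.39, -50.78, -28.82], [7.35, -50.71, 29.02]]
```

Request:
{"api": "drive_tool", "payload": {
  "series": [
    [0,0,-1,0,0,0,50],
    [4,0,-1,0,0,0,50],
    [8,0,-1,0,0,0,50],
    [11,0,-1,0,0,0,50],
    [11,0,-1,0,0,0,50]
  ]
}}

```text
clock: 12.45
tcp_pos: [0.5523, 0.1944, 0.1131]
orientation: [-0.19, -2.126, 2.129]
contact_force: [0.3, -0.7, -5.2]
grip_width: 0.0578
```

Run:
```python
from h import *
from bench import r
F=np.array([.5262,.199,.12]);X=np.array([.9842,-.1771,0]);Y=np.array([.1771,.9842,0]);Z=np.array([0,0,1.])
snap("wrist","wristC")
o=r.get_obs();print(delta(F+.008*X-[0,0,.0067],RH(-100.2)),o["tcp_pos"],o["contact_force"])
f=load("wristC"); cv2.imwrite("pics/wCz.png",cv2.resize(f["frame"][205:365,200:365],None,fx=4.8,fy=3.7,interpolation=cv2.INTER_NEAREST))
```

```text
(array([18.9, -0.1,  0.1]), array([-0.07, -0.06,  0.02])) [0.55266221 0.1943224  0.11322585] [ 0.54439373 -0.40492192 -5.83396433]
```

View pics/wCz.png

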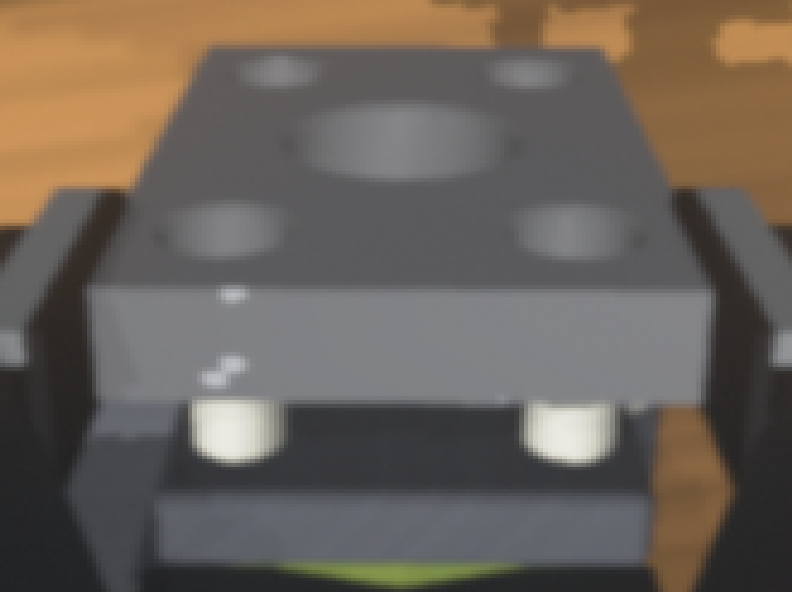

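Request:
{"api": "drive_tool", "payload": {
  "series": [
    [2,0,0,0,0,0,50],
    [4,0,0,0,0,0,50],
    [6,0,0,0,0,0,50],
    [6,0,0,0,0,0,50]
  ]
}}

```text
clock: 12.9
tcp_pos: [0.5464, 0.1955, 0.1132]
orientation: [-0.19, -2.126, 2.129]
contact_force: [0.8, -0.1, -5.3]
grip_width: 0.0583
```

Request:
{"api": "drive_tool", "payload": {
  "series": [
    [2,0,0,0,0,0,50],
    [4,0,0,0,0,0,50],
    [6,0,0,0,0,0,50],
    [6,0,0,0,0,0,50]
  ]
}}

```text
clock: 13.3
tcp_pos: [0.5401, 0.1967, 0.1131]
orientation: [-0.189, -2.126, 2.128]
contact_force: [0.4, 0.4, -5.4]
grip_width: 0.058
```

Run:
```python
from h import *
from bench import r
F=np.array([.5262,.199,.12]);X=np.array([.9842,-.1771,0]);Y=np.array([.1771,.9842,0]);Z=np.array([0,0,1.])
snap("wrist","wristD")
o=r.get_obs();print(delta(F+.008*X-[0,0,.0067],RH(-100.2)),o["contact_force"],o["moment"])
f=load("wristD"); cv2.imwrite("pics/wDz.png",cv2.resize(f["frame"][205:365,200:365],None,fx=4.8,fy=3.7,interpolation=cv2.INTER_NEAREST))
```

```text
(array([ 6.3, -0.1,  0.2]), array([-0.06, -0.04,  0.05])) [ 0.59459937 -0.18272922 -5.66602673] [-0.00295648 -0.01293467  0.03383777]
```

View pics/wDz.png

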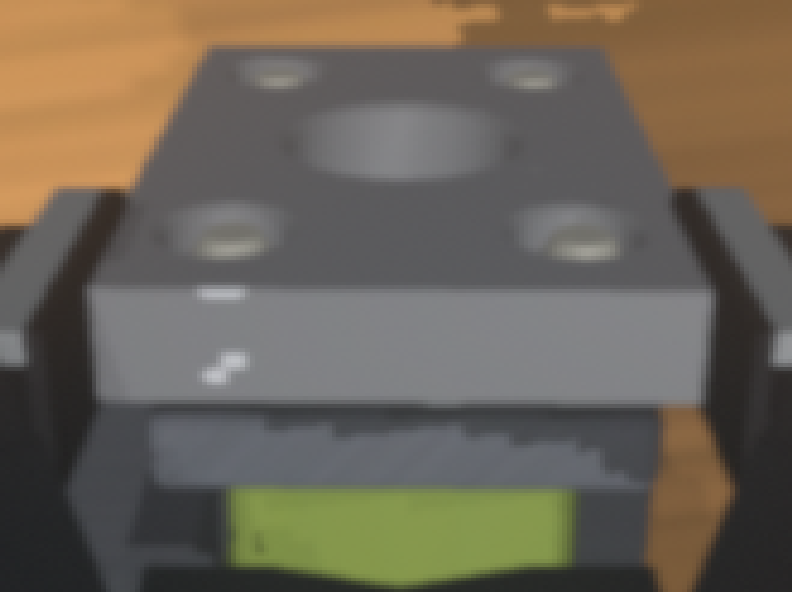

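Request:
{"api": "drive_tool", "payload": {
  "series": [
    [2,0,0,0,0,0,50],
    [3,0,0,0,0,0,50],
    [4,0,0,0,0,0,50],
    [4,0,0,0,0,0,50]
  ]
}}

```text
clock: 13.75
tcp_pos: [0.5362, 0.1974, 0.1131]
orientation: [-0.189, -2.126, 2.128]
contact_force: [0.3, 0.9, -4.8]
grip_width: 0.0583
```

Request:
{"api": "drive_tool", "payload": {
  "series": [
    [1,0,0,0,0,0,50],
    [2,0,0,0,0,0,50],
    [2,0,0,0,0,0,50]
  ]
}}

```text
clock: 14.05
tcp_pos: [0.5359, 0.1975, 0.1136]
orientation: [-0.194, -2.127, 2.13]
contact_force: [5.5, -0.3, -8.3]
grip_width: 0.0584
```

Contact with the plate; press a little more and check.

Request:
{"api": "drive_tool", "payload": {
  "series": [
    [2,0,0,0,0,0,50],
    [3,0,0,0,0,0,50],
    [3,0,0,0,0,0,50]
  ]
}}

```text
clock: 14.35
tcp_pos: [0.536, 0.1973, 0.1144]
orientation: [-0.203, -2.13, 2.132]
contact_force: [9.1, -1.4, -9.9]
grip_width: 0.0582
```

Run:
```python
from h import *
from bench import r
F=np.array([.5262,.199,.12]);X=np.array([.9842,-.1771,0])
snap("wrist","wristE")
o=r.get_obs();print(delta(F+.008*X-[0,0,.0067],RH(-100.2)),o["contact_force"],o["moment"])
f=load("wristE"); cv2.imwrite("pics/wEz.png",cv2.resize(f["frame"][205:365,200:365],None,fx=4.8,fy=3.7,interpolation=cv2.INTER_NEAREST))
```

```text
(array([2. , 1.1, 0.1]), array([-0.02, -0.15, -0.52])) [ 9.94745091 -1.68623027 -9.16452773] [-0.40879861 -1.82544493 -0.16916894]
```

View pics/wEz.png

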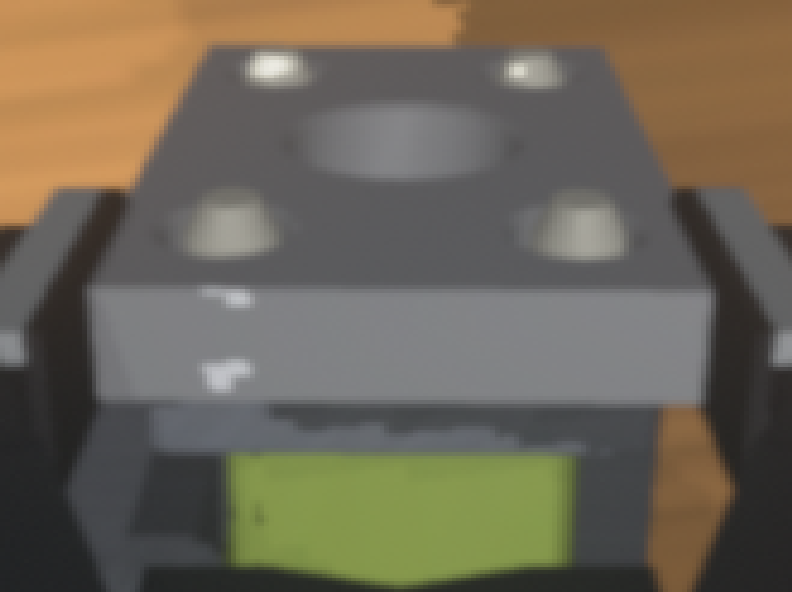

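Run:
```python
from h import *
from bench import r
F=np.array([.5262,.199,.12]);X=np.array([.9842,-.1771,0])
for n,rows in (("wristC",(490,563)),("wristD",(488,)),("wristE",(452,))):
    f=load(n)
    for q in rows:
        P=plane(f,[(283,205+q/3.7-.5)],.162)[0]; print(n,"plate edge",((P-F)@X*1e3).round(2))
    P=plane(f,[(283,205+288/3.7-.5),(283,205+404/3.7-.5)],.165); print(" flange top front/back",((P-F)@X*1e3).round(2))
```

```text
wristC plate edge 1.66
wristC plate edge -10.16
 flange top front/back [33.37 17.12]
wristD plate edge -10.39
 flange top front/back [21.01  4.76]
wristE plate edge -10.31
 flange top front/back [15.51 -0.8 ]
```

Request:
{"api": "drive_tool", "payload": {
  "series": [
    [0,0,0,0,0,0,50],
    [0,0.5,0,0,0,0,50]
  ]
}}

```text
clock: 14.6
tcp_pos: [0.5361, 0.1973, 0.114]
orientation: [-0.203, -2.13, 2.132]
contact_force: [2.9, -0.2, -4.2]
grip_width: 0.0579
```

Run:
```python
from h import *
s=snap("scene","sE"); t=snap("top","tE"); 
cv2.imwrite("pics/zE.png",np.hstack([cv2.resize(s["frame"][205:265,340:400],None,fx=6.6,fy=10,interpolation=cv2.INTER_CUBIC),cv2.resize(t["frame"][185:245,180:240],None,fx=6.6,fy=10,interpolation=cv2.INTER_CUBIC)]))
```

```text
(no output)
```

View pics/zE.png

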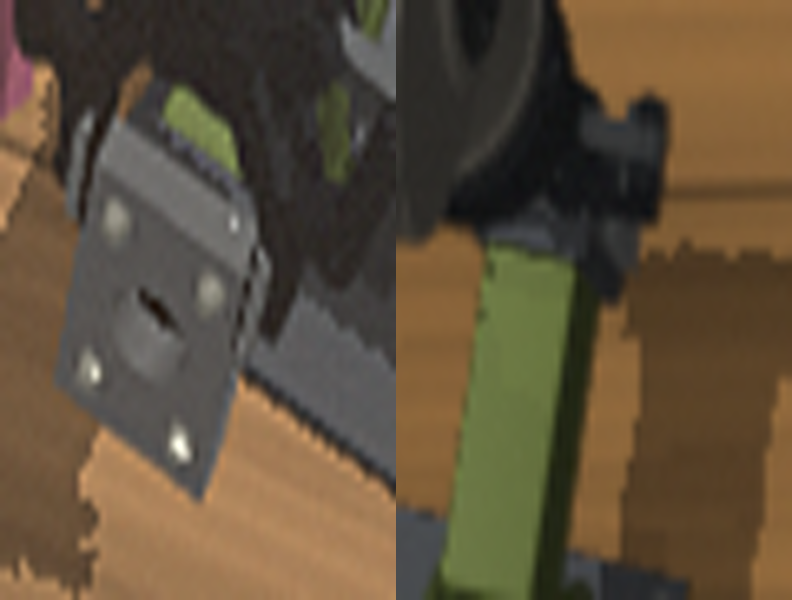

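Request:
{"api": "drive_tool", "payload": {
  "series": [
    [0,0,0,0,0,0,62],
    [0,0,0,0,0,0,70],
    [0,0,0,0,0,0,85],
    [0,0,0,0,0,0,85],
    [0,0,0,0,0,0,85]
  ]
}}

```text
clock: 15.2
tcp_pos: [0.5362, 0.1973, 0.1141]
orientation: [-0.203, -2.13, 2.132]
contact_force: [-0.2, -0.3, 0.6]
grip_width: 0.0851
```

Run:
```python
from h import *
snap("wrist","wF")
```

```text
(no output)
```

View pics/wF.png

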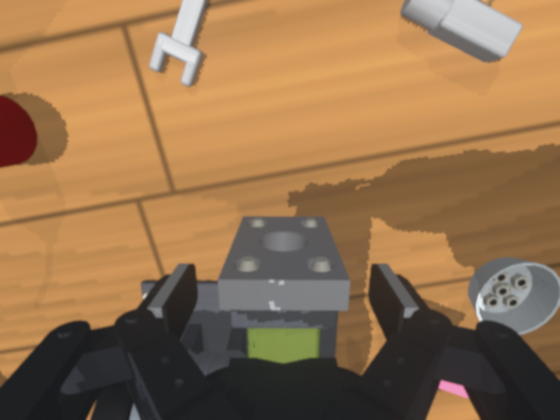

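Request:
{"api": "drive_tool", "payload": {
  "series": [
    [0,-20,0,0,0,0,85],
    [0,-50,0,0,0,0,85],
    [0,-90,0,0,0,0,85],
    [-30,-130,0,0,0,0,85],
    [-60,-140,0,0,0,0,85]
  ]
}}

```text
clock: 15.75
tcp_pos: [0.5962, 0.1877, 0.2594]
orientation: [-0.207, -2.137, 2.132]
contact_force: [0.6, -0.0, 0.4]
grip_width: 0.0851
```

Request:
{"api": "drive_tool", "payload": {
  "series": [
    [-35,0,0,0,0,0,85],
    [-35,0,0,0,0,0,85],
    [-35,0,0,0,0,0,85]
  ]
}}

```text
clock: 16.05
tcp_pos: [0.6308, 0.1806, 0.2596]
orientation: [-0.208, -2.135, 2.132]
contact_force: [0.0, -0.3, 0.1]
grip_width: 0.0854
```

Run:
```python
from h import *
f=snap("wrist","wG"); s=snap("scene","sG"); t=snap("top","tG")
cv2.imwrite("pics/zG.png",np.hstack([cv2.resize(s["frame"][205:265,340:400],None,fx=6.6,fy=9,interpolation=cv2.INTER_CUBIC),cv2.resize(t["frame"][185:245,180:240],None,fx=6.6,fy=9,interpolation=cv2.INTER_CUBIC)]))
```

```text
(no output)
```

View pics/wG.png

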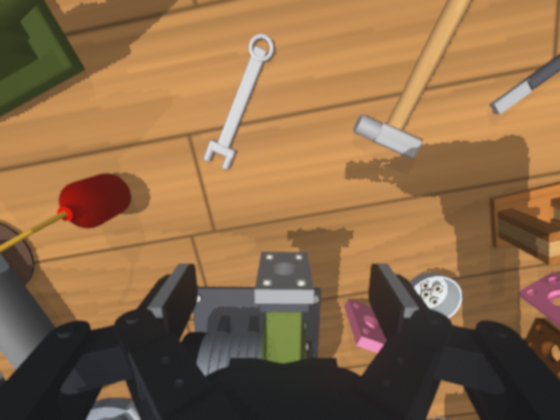

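View pics/zG.png

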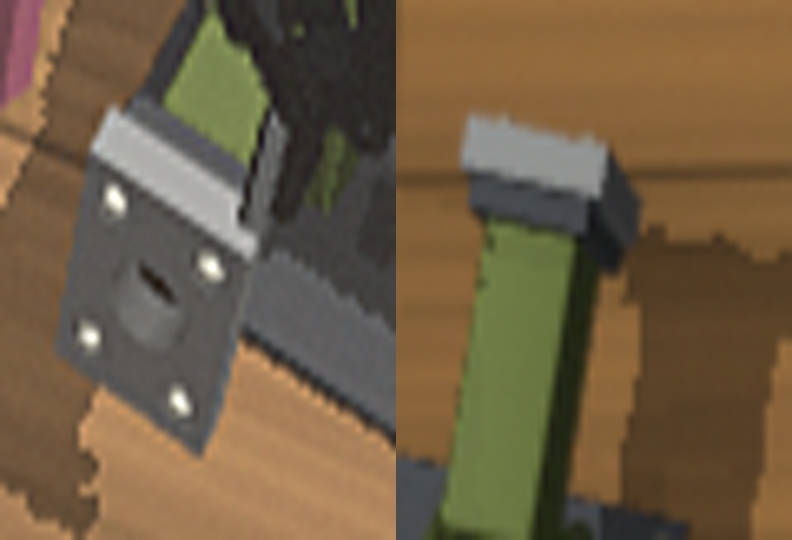

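Run:
```python
from h import *
F=np.array([.5262,.199]);X=np.array([.9842,-.1771]);Y=np.array([.1771,.9842])
def tf(f,roi,z,th):
    x0,y0,x1,y1=roi; c=f["frame"][y0:y1,x0:x1].astype(int)
    m=((c.min(2)>th)&(c.max(2)-c.min(2)<25)).astype(np.uint8)
    k,l,st,ce=cv2.connectedComponentsWithStats(m); i=1+np.argmax(st[1:,4])
    ys,xs=np.where(l==i); rc=cv2.minAreaRect(plane(f,np.c_[xs+x0,ys+y0],z)[:,:2].astype(np.float32)*1000)
    d=np.array(rc[0])/1e3-F; print(st[i],np.round(rc[1],1),round(rc[2],2),"x_b",round(d@X*1e3,2),"y_b",round(d@Y*1e3,2))
f=load("wG"); print(f["frame"][286:308:2,284].tolist()); tf(f,(250,280,320,306),.1635,140)
tf(load("tG"),(185,190,220,215),.1635,115)
tf(load("sG"),(345,210,385,240),.1635,140)
```

```text
[[85, 86, 88], [100, 99, 100], [164, 160, 159], [188, 184, 183], [189, 185, 183], [189, 185, 183], [189, 184, 183], [189, 184, 183], [179, 174, 173], [127, 122, 121], [106, 100, 99]]
[  4  10  63  14 833] [62.8 15.1] 79.86 x_b 8.07 y_b -1.46
[  5   8  22   9 116] [57.9 16.2] 79.5 x_b 7.36 y_b 0.02
[  9   7  25  17 142] [58.6 15.3] 79.28 x_b 8.67 y_b 1.2
```

```bash
python3 -c "
from bench import r
print(r.hand_in())"
```

```text
the job is handed in; nothing more can be done
None
```

The matching flange now hangs on all four studs, flush against the stud plate. The job was handed in about 16 s into the 54 s allowed; no verdict is reported.

**What I did:** I picked out flange_a by its 36 × 60 mm hole pattern, in the bay nearest the blower. I lifted it by its faces to about 0.146 m at its lower edge and stood it on the clear bench. I then took it by its side edges and slid it onto the studs. Nothing resisted until it met the plate, where I pressed to about 10 N.

**Last checks, after release with the arm clear:**
- **Depth:** the flange middle measured 7.4, 8.1 and 8.7 mm in front of the stud face in the three cameras (8 when flush).
- **Sideways:** −1.5, 0.0 and +1.2 mm off centre.
- **Yaw:** −10.1 to −10.7°, against about −10.2° for the outlet.
- **Seating:** all four stud tips show through the holes. The wrist force reads about zero.

**What disagreed or was not measured:**
- **Cameras:** they differ by 1–2 mm. A wrist view taken while pressing put the flange's back edge about 2.5 mm too deep. I put that down to camera calibration, because the contact force, stud protrusion and later views all agree with flush.
- **Final height:** I did not measure it after release. The bolt-hole clearance should let it sit at most about 1.5 mm low.
- **Other objects:** I saw no other object move in the pictures, but I did not measure flange_b, flange_c or the other items again at the end.

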